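# Put the brass beam rings away and bar the rack

### The arm

A 7-joint arm with a two-finger parallel gripper is mounted at the origin on the work surface. World frame = base frame: x ahead of the robot, y to its left, z up, the work surface at z = 0. Lengths are in mm, angles in rad, forces in N, time in s.
With the tool pointing down it reaches from about 400 to 875 mm from the base axis. Payload 4.4 kg.
Tool frame: the origin (TCP) lies at the centre of the arm's flange, where the gripper is bolted on; the fingertips stand 173 mm ahead of it and the grasp point (between the pads) lies 155 mm ahead of it; z points along the fingers, y is the direction in which the jaws open and shut (so a half turn about z gives the same grasp; the last joint's range is limited). The gripper opens to 85 mm and grips with 20 to 120 N. Pads are 22 mm wide; open, the fingers measure 114 mm over their backs; the gripper's body (76 mm by 85 mm) begins 54 mm behind the grasp point. The pads swing forward as they close: fully open they stand 13 mm farther back than shut.
Start: joints at [-1.385, 0.628, 0.038, 1.517, -0.027, 0.996, -0.02], TCP at [161.926, 629.52, 404.713] pointing down, gripper open.
Joint ranges: [-3.06, 3.06], [-0.37, 2.12], [-1.25, 1.32], [0.18, 2.47], [-1.1, 4.24], [0.23, 1.98], [-2.94, 2.94]. Speed limits (rad/s): [2.57, 2.57, 3.14, 3.14, 3.14, 3.14, 3.14].

### API

Orientations are given as [roll, pitch, yaw] about the fixed x, y, z axes, in that order (R = Rz(yaw) Ry(pitch) Rx(roll)).
In Python, from cell import * gives the robot as it stands. The module is installed in compiled form; this text tells all that it offers.
- The arm moves only by the shell command python3 -m jog 'ROWS'. ROWS is JSON, one flat list of numbers, 5 for each row, row after row: the shift along the tool's x, y, z in mm, then the turn about the tool's z in degrees, then the finger opening in mm, from 0 to 85.4. A call has 1 to 20 rows; each row is the pose to reach, as a shift and turn from the pose commanded when the call began, along the tool's axes at that moment; what a row does not reach only later rows make up. A row lasts 1/12 s, in which the tool goes at most 41.7 mm and 7.16 degrees, less where a joint would pass 70% of its speed; a pose out of reach is approached as far as the arm can. A call with a gripper value outside its range is refused whole. The fingers move at their own pace and stop on an object; the grip force is fixed at half the most. Time passes only in rows, so rows that repeat a pose let the fingers close. It gives the time, the measured TCP pose, the force and the opening at its end, in the units of the state.
- read_state(): the state, without advancing time (a new reading comes with each control period).
- get_image(name): name is "scene" or "top"; returns (picture, depth): 480x640x3 uint8, blue, green, red; 480x640 float32, mm along the optical axis (not along the pixel's ray), 0 where there is no reading.
- camera_params(name): a dict with "K" (3x3 intrinsics, pixels), "dist_coeffs" ([k1, k2, p1, p2, k3] as OpenCV has them; the pictures are not rectified), "T" (4x4, takes a point from camera to world coordinates). Camera axes: x right, y up, looking along -z (the intrinsics and any distortion apply to the point x, -y, -z); pixel columns grow to the right and rows downward; lengths in mm; the calibration is good to about 2 mm. A picture is of the moment at which its call begins. camera_params takes no time and is no camera call.
- finish_job(): hands the job in, once; it reports no verdict.
The state is a dict: "clock": time; "qpos": joint angles; "qd": joint speeds; "tau": joint torques, N m; "eef_pos": TCP position; "tool_rot": TCP orientation; "force": force on the tool from outside, world axes, zero at the start; "torque": the same for the moment, N m; "width": finger opening in mm.
Only numpy, scipy, OpenCV 4.12 (cv2) and the standard library are available. Lean on these libraries where they do the work, as an engineer would, in place of code of your own. Each camera call takes 0.05 s, during which the arm holds its last target.

### The job

Put the three brass rings away in the black storage rack: the largest ring in the largest white dish, the middle one in the middle dish and the smallest in the smallest, each lying flat on the floor of its dish. When all three are in, lay the long aluminium bar centrally across the rack's two end posts, down in the notches in their tops, so that it spans the rings. Leave the solid brass disc and the short aluminium bar where they are, and let go of everything.

Things in the scene. Friction and masses are not known exactly. Their poses are not given: they have to be found in the camera images.
- ring_large: brass ring (short tube) lying flat, outer diameter 62 mm, bore 34 mm right through, 26 mm high, about 470 g; origin at the centre of its underside, z up. The largest of three.
- ring_medium: brass ring (short tube) lying flat, outer diameter 45 mm, bore 24 mm right through, 26 mm high, about 250 g; origin at the centre of its underside, z up. The middle one.
- ring_small: brass ring (short tube) lying flat, outer diameter 28 mm, bore 12 mm right through, 26 mm high, about 110 g; origin at the centre of its underside, z up. The smallest.
- bar_long: plain aluminium bar 330 mm long, 18 mm wide, 14 mm high, lying flat on the table; origin at the centre of its underside, x along its length, z up. About 225 g. The longer of two bars.
- dish_large: fixed round white plastic dish on the rack's base plate, outer diameter 83 mm, inner diameter 77 mm, 8 mm high: its floor lies 4 mm above its underside and the rim stands 4 mm above that floor. Place of the largest ring. Origin at the centre of its underside (which is 10 mm above the table)
- dish_medium: fixed round white plastic dish on the rack's base plate, outer diameter 66 mm, inner diameter 60 mm, 8 mm high: its floor lies 4 mm above its underside and the rim stands 4 mm above that floor. Place of the middle ring. Origin at the centre of its underside (which is 10 mm above the table)
- dish_small: fixed round white plastic dish on the rack's base plate, outer diameter 49 mm, inner diameter 43 mm, 8 mm high: its floor lies 4 mm above its underside and the rim stands 4 mm above that floor. Place of the smallest ring. Origin at the centre of its underside (which is 10 mm above the table)
- rack: fixed black rack: base plate 110 (x) by 320 mm (y), 10 thick; dishes on it in a row at y = -84, 0, 84 mm, in any order; end posts at y = -142 and +142, each 60 wide (x), 20 thick (y). Post tops: flat floor 62 mm above the table between two ears 10 high, a notch 40 wide (x), centred on the row. The long bar lies along y in both notches. Origin on the table under the middle, z up
- disc_solid: bystander: solid brass disc without a hole, diameter 52 mm, 26 mm high; origin at the centre of its underside. Not to be moved
- bar_short: plain aluminium bar 200 mm long, 18 mm wide, 14 mm high, lying flat on the table; origin at the centre of its underside, x along its length, z up. Bystander, too short for the rack. Not to be moved.
Mind the look-alikes: they are no part of the job. What is shaped like the ring_large but pink is not meant.

How it is judged:
By the outcome, as a careful person would: the job done as asked, in the order asked, and still so for the second after the job is handed in, with the robot touching nothing.
It also fails if it takes over 106 s, if anything falls off the work surface, if the arm or the gripper's body presses on something with over 40 N, if the wrist force passes 120 N, or if a joint passes its speed limit or range.

## Working session

There is one attempt and no reset: what is moved stays moved. The work goes in short steps, Python scripts to look and compute and a shell command to move; the robot and the scene stay as the last step left them, time stands still between calls to the robot, and variables do not carry over. Pictures are saved under pics/ and viewed, and the job is handed in when it is done.

```bash
mkdir -p pics; ls
python3 - <<'E'
from cell import *
import cv2, numpy as np
s=read_state(); print({k:np.round(v,3).tolist() for k,v in s.items()})
for n in ("scene","top"):
    p,d=get_image(n); cv2.imwrite(f"pics/{n}0.png",p); np.save(f"pics/{n}0.npy",d)
    c=camera_params(n); print(n,np.round(c["K"],1).tolist(),c["dist_coeffs"],np.round(c["T"],3).tolist(), d.min(), d.max())
E
```

```text
pics
{'clock': 0.0, 'qpos': [-1.385, 0.629, 0.038, 1.518, -0.027, 0.996, -0.02], 'qd': [-0.001, -0.001, 0.0, -0.0, -0.0, 0.001, -0.001], 'tau': [0.001, -56.339, 1.227, -19.345, 0.011, 0.01, -0.0], 'eef_pos': [161.827, 629.216, 403.774], 'tool_rot': [-3.14, 0.0, 2.89], 'force': [-0.383, 0.094, -0.152], 'torque': [-0.001, -0.018, 0.015], 'width': 85.567}
scene [[445.8, 0.0, 317.7], [0.0, 445.8, 235.7], [0.0, 0.0, 1.0]] [0.03926968 0.         0.         0.         0.        ] [[0.378, -0.752, 0.54, 1021.292], [0.926, 0.313, -0.213, -212.165], [-0.008, 0.58, 0.814, 835.007], [0.0, 0.0, 0.0, 1.0]] 0.0 3044.72
top [[556.3, 0.0, 315.3], [0.0, 556.3, 241.3], [0.0, 0.0, 1.0]] [-0.03481425  0.          0.          0.          0.        ] [[-0.002, 0.995, -0.097, 389.828], [-1.0, -0.002, -0.002, 5.109], [-0.002, 0.097, 0.995, 1403.433], [0.0, 0.0, 0.0, 1.0]] 0.0 2284.6677
```

View pics/scene0.png

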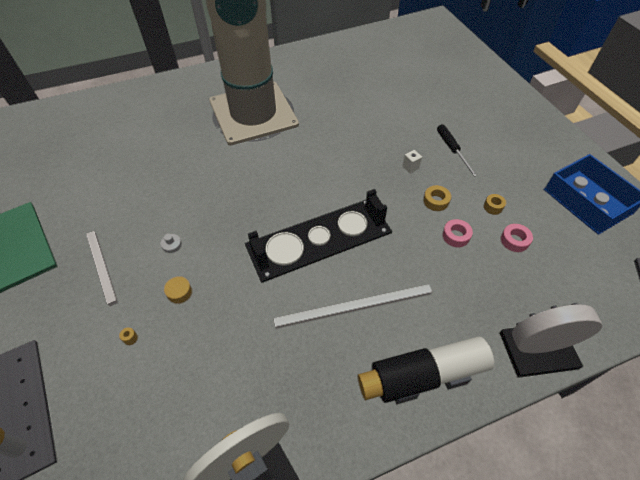

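View pics/top0.png

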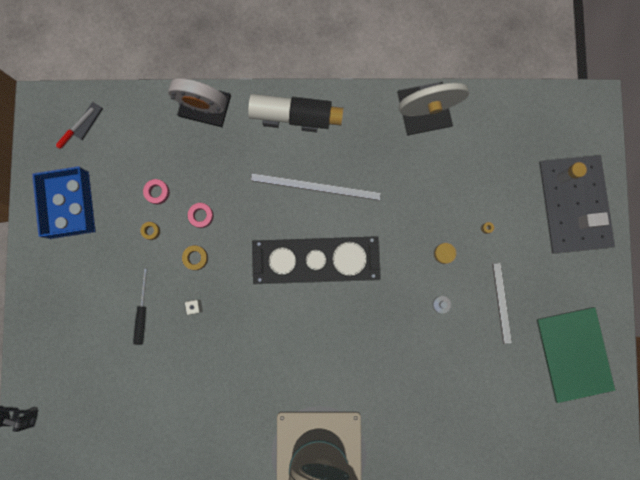

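The top view shows the rack (col 252–380, row 237–283). Its dishes run medium, small, large from left to right (centres near 283/316/349, row 260). The long bar is at (251,177)–(380,197). Brass rings are at (194,258), (149,231) and (488,228). The solid disc is at (445,253) and the short bar near (502,303). Next I'll measure these.

```bash
cat > h.py <<'E'
from cell import *
import cv2, numpy as np
def ray(n,uv):
    c=camera_params(n);K=np.array(c["K"]);T=np.array(c["T"])
    u=cv2.undistortPoints(np.array(uv,float).reshape(-1,1,2),K,np.array(c["dist_coeffs"]))[:,0]
    d=np.c_[u[:,0],-u[:,1],-np.ones(len(u))]@T[:3,:3].T
    return T[:3,3],d
def onz(n,uv,z):
    o,d=ray(n,uv); return o+d*((z-o[2])/d[:,2])[:,None]
def proj(n,P):
    c=camera_params(n);T=np.array(c["T"]);P=(np.array(P,float).reshape(-1,3)-T[:3,3])@T[:3,:3]
    return cv2.projectPoints(P*[1,-1,-1],np.zeros(3),np.zeros(3),np.array(c["K"]),np.array(c["dist_coeffs"]))[0][:,0]
def cloud(n,d):
    v,u=np.mgrid[:480,:640]; o,r=ray(n,np.c_[u.ravel(),v.ravel()])
    return (o+r*d.ravel()[:,None]).reshape(480,640,3)
def masks(p):
    h=cv2.cvtColor(p,cv2.COLOR_BGR2HSV)
    return {"brass":cv2.inRange(h,(10,110,60),(30,255,255)),"white":cv2.inRange(h,(0,0,165),(179,60,255)),"black":cv2.inRange(p,(0,0,0),(58,58,58))}
E
python3 - <<'E'
from h import *
for n in ("top","scene"):
    p=cv2.imread(f"pics/{n}0.png");d=np.load(f"pics/{n}0.npy");C=cloud(n,d)
    m=masks(p)
    for k in m:
        cs,_=cv2.findContours(m[k],cv2.RETR_EXTERNAL,cv2.CHAIN_APPROX_NONE)
        for c in cs:
            a=cv2.contourArea(c)
            if a<40 or a>6000: continue
            (u,v),(w,h),an=cv2.minAreaRect(c)
            z=26 if k=="brass" else 18 if k=="white" else 10
            P=onz(n,c[:,0],z).astype(np.float32); r=cv2.minAreaRect(P[:,:2])
            mm=np.zeros(p.shape[:2],np.uint8);cv2.drawContours(mm,[c],-1,255,-1)
            zz=C[...,2][(mm>0)&(m[k]>0)]
            print(n,k,f"px {u:.0f},{v:.0f} area {a:.0f} xy {r[0][0]:.0f},{r[0][1]:.0f} size {r[1][0]:.0f}x{r[1][1]:.0f} an {r[2]:.0f} depthz {np.percentile(zz,[10,50,90]).round(0)}")
E
```

```text
Traceback (most recent call last):
cv2.error: OpenCV(4.12.0) /io/opencv/modules/imgproc/src/convhull.cpp:143: error: (-215:Assertion failed) total >= 0 && (depth == CV_32F || depth == CV_32S) in function 'convexHull'
```

```bash
cat > seg.py <<'E'
from h import *
def run(tag):
  for n in ("top","scene"):
    p=cv2.imread(f"pics/{n}{tag}.png");d=np.load(f"pics/{n}{tag}.npy");C=cloud(n,d)
    m=masks(p)
    for k in m:
        cs,_=cv2.findContours(m[k],cv2.RETR_EXTERNAL,cv2.CHAIN_APPROX_NONE)
        for c in cs:
            a=cv2.contourArea(c)
            if a<40 or a>6000: continue
            (u,v),(w,h),an=cv2.minAreaRect(c)
            z=26 if k=="brass" else 18 if k=="white" else 10
            P=np.ascontiguousarray(onz(n,c[:,0],z)[:,:2].astype(np.float32)); r=cv2.minAreaRect(P)
            if max(r[1])>400: continue
            mm=np.zeros(p.shape[:2],np.uint8);cv2.drawContours(mm,[c],-1,255,-1)
            zz=C[...,2][(mm>0)&(m[k]>0)]
            print(n,k,f"px {u:.0f},{v:.0f} area {a:.0f} xy {r[0][0]:.0f},{r[0][1]:.0f} size {r[1][0]:.0f}x{r[1][1]:.0f} an {r[2]:.1f} depthz {np.percentile(zz,[10,50,90]).round(0)}")
if __name__=="__main__":
    import sys; run(sys.argv[1])
E
python3 seg.py 0
```

```text
top brass px 638,358 area 50 xy 235,-788 size 5x95 an 87.2 depthz [-564. -556. -545.]
top brass px 194,258 area 438 xy 484,310 size 60x57 an 89.9 depthz [23. 27. 30.]
top brass px 445,252 area 302 xy 495,-314 size 50x47 an 89.9 depthz [22. 27. 30.]
top brass px 488,227 area 78 xy 559,-424 size 25x25 an 88.2 depthz [23. 26. 31.]
top brass px 150,230 area 224 xy 553,423 size 43x40 an 89.9 depthz [20. 26. 29.]
top brass px 4,199 area 187 xy 633,799 size 112x21 an 3.3 depthz [-662. -482. -440.]
top brass px 578,170 area 174 xy 703,-657 size 36x45 an 43.8 depthz [ 96. 107. 112.]
top brass px 335,115 area 177 xy 846,-44 size 32x43 an 82.8 depthz [72. 81. 85.]
top brass px 434,106 area 92 xy 871,-297 size 24x33 an 15.6 depthz [107. 113. 119.]
top brass px 6,123 area 214 xy 832,804 size 118x34 an 3.6 depthz [-533. -499. -464.]
top brass px 195,102 area 140 xy 883,315 size 72x21 an 70.9 depthz [ 69.  95. 117.]
top white px 192,307 area 121 xy 362,316 size 29x30 an 10.6 depthz [43. 46. 49.]
top white px 502,300 area 185 xy 377,-455 size 162x16 an 4.8 depthz [11. 15. 19.]
top white px 316,260 a
[... 3532 characters left out ...]
depthz [12. 17. 19.]
scene black px 28,278 area 113 xy 340,-601 size 9x111 an 12.8 depthz [ 4.  8. 12.]
scene black px 319,233 area 5768 xy 469,16 size 133x342 an 1.8 depthz [ 8. 11. 62.]
scene black px 610,182 area 330 xy 591,718 size 155x59 an 8.5 depthz [12. 32. 53.]
scene black px 626,155 area 383 xy 542,835 size 98x50 an 89.4 depthz [-551. -488. -446.]
scene black px 448,138 area 244 xy 312,446 size 29x107 an 86.4 depthz [13. 22. 26.]
scene black px 249,101 area 350 xy -49,6 size 145x210 an 77.3 depthz [ 27.  90. 133.]
scene black px 626,5 area 52 xy -14,1347 size 91x65 an 63.9 depthz [-67. -43. -21.]
scene black px 236,12 area 866 xy -524,98 size 156x163 an 67.7 depthz [303. 325. 343.]
```

```bash
cat > rings.py <<'E'
from h import *
import sys
tag=sys.argv[1]
for n in ("top","scene"):
    p=cv2.imread(f"pics/{n}{tag}.png")
    m=masks(cv2.resize(p,None,fx=4,fy=4,interpolation=cv2.INTER_CUBIC))["brass"]
    cs,hi=cv2.findContours(m,cv2.RETR_CCOMP,cv2.CHAIN_APPROX_NONE)
    for c,hh in zip(cs,hi[0]):
        if cv2.contourArea(c)<(80 if hh[3]>=0 else 900): continue
        uv=(c[:,0]+.5)/4-.5
        P=onz(n,uv,26.)[:,:2].astype(np.float32); P=np.ascontiguousarray(P)
        (x,y),r=cv2.minEnclosingCircle(P); M=P.min(0);N=P.max(0)
        print(n,"hole" if hh[3]>=0 else "outer",uv.mean(0).round(0),"circ %.1f %.1f r %.1f bbox c"%(x,y,r),((M+N)/2).round(1),(N-M).round(1))
E
python3 rings.py 0
```

```text
top outer [638. 357.] circ 234.5 -789.6 r 49.1 bbox c [ 234.5 -789.3] [98.2  8.4]
top outer [194. 257.] circ 484.6 309.4 r 31.2 bbox c [484.6 309.7] [59.2 61.3]
top hole [194. 257.] circ 484.3 308.8 r 17.9 bbox c [484.3 309.4] [34.9 33.2]
top outer [445. 253.] circ 494.7 -313.8 r 26.1 bbox c [ 494.7 -313.7] [49.2 51.2]
top outer [488. 227.] circ 558.0 -422.7 r 14.6 bbox c [ 558.4 -422.9] [25.8 28.4]
top hole [488. 227.] circ 559.0 -423.1 r 6.1 bbox c [ 559.  -422.6] [10.7 11.4]
top outer [150. 230.] circ 552.5 423.3 r 23.4 bbox c [552.8 423.2] [42.9 46.1]
top hole [149. 230.] circ 552.1 422.6 r 12.4 bbox c [552.1 422.9] [23.9 22.8]
top outer [  4. 206.] circ 612.1 801.6 r 35.9 bbox c [612.1 799.1] [71.1 22.2]
top outer [  3. 186.] circ 667.5 803.5 r 27.4 bbox c [666.8 800.9] [52.4 25.1]
top hole [  2. 180.] circ 683.0 809.0 r 7.7 bbox c [683. 808.] [14.9  7.8]
top outer [577. 170.] circ 705.2 -656.2 r 23.8 bbox c [ 705.8 -657. ] [38.2 44.5]
top outer [335. 115.] circ 846.3 -43.6 r 25.6 bbox c [846.6 -43.7] [45.4 34. ]
top outer [435. 106.] circ 869.2 -297.2 r 18.8 bbox c [ 869.6 -297
[... 434 characters left out ...]
3.9 816.8 r 6.6 bbox c [853.7 817.3] [12.6  8.7]
top hole [  7. 112.] circ 862.7 803.1 r 6.0 bbox c [862.9 802.9] [11.3 11.3]
scene outer [243. 462.] circ 856.4 -283.4 r 18.3 bbox c [ 855.5 -283.3] [22.4 36.1]
scene outer [370. 384.] circ 822.7 -37.3 r 28.8 bbox c [823.4 -36.6] [49.2 42.6]
scene outer [128. 336.] circ 563.1 -424.1 r 19.7 bbox c [ 563.2 -424.7] [38.4 30.7]
scene outer [178. 289.] circ 499.6 -316.9 r 31.7 bbox c [ 499.6 -317.1] [63.1 51.6]
scene outer [494. 204.] circ 556.5 412.6 r 32.1 bbox c [557.3 414. ] [54.5 59.7]
scene outer [436. 198.] circ 489.8 300.2 r 39.8 bbox c [490.1 300.9] [73.  72.7]
scene hole [436. 198.] circ 490.7 300.1 r 13.2 bbox c [490.6 300.2] [21.  22.4]
```

```bash
python3 -m jog '[-200,-48,60,35,66, -430,-103,140,75.6,66, -430,-103,140,75.6,66, -430,-103,140,75.6,66, -430,-103,140,75.6,66, -430,-103,140,75.6,66, -430,-103,140,75.6,66, -430,-103,140,75.6,66, -430,-103,140,75.6,66, -430,-103,140,75.6,66, -430,-103,140,75.6,66, -430,-103,140,75.6,66, -430,-103,140,75.6,66, -430,-103,140,75.6,66, -430,-103,140,75.6,66, -430,-103,140,75.6,66, -430,-103,140,75.6,66]'
python3 - <<'E'
from h import *
# posts from depth, bar ends
for n in ("top","scene"):
    d=np.load(f"pics/{n}0.npy");C=cloud(n,d);p=cv2.imread(f"pics/{n}0.png")
    m=(C[...,2]>52)&(C[...,2]<80)&(abs(C[...,0]-479)<60)
    for lo,hi in((-170,-100),(110,190)):
        q=C[m&(C[...,1]>lo)&(C[...,1]<hi)]; print(n,"post",len(q),((q.min(0)+q.max(0))/2).round(0),q.min(0).round(0),q.max(0).round(0))
    h=masks(p)["white"];cs,_=cv2.findContours(h,cv2.RETR_EXTERNAL,cv2.CHAIN_APPROX_NONE)
    for c in cs:
        P=np.ascontiguousarray(onz(n,c[:,0],14)[:,:2].astype(np.float32)); r=cv2.minAreaRect(P)
        if 300<max(r[1])<340 or 150<max(r[1])<205 and min(r[1])<25: print(n,"bar",r,cv2.boxPoints(r).round(0).tolist())
E
```

```text
clock: 1.52
eef_pos: [551.3, 424.2, 265.3]
tool_rot: [-3.141, -0.001, 1.573]
force: [0.8, -0.6, -0.2]
width: 66.1
top post 222 [ 483. -134.   65.] [ 453. -144.   52.] [ 513. -124.   78.]
top post 227 [474. 149.  66.] [444. 138.  54.] [504. 160.  78.]
top bar ((376.7986145019531, -456.73809814453125), (162.00880432128906, 15.55353832244873), 4.810329914093018) [[295.0, -456.0], [297.0, -471.0], [458.0, -458.0], [457.0, -442.0]]
top bar ((665.8075561523438, 9.376022338867188), (325.272705078125, 15.58028507232666), 81.12020874023438) [[633.0, -150.0], [648.0, -153.0], [699.0, 169.0], [683.0, 171.0]]
scene post 298 [ 481. -137.   64.] [ 450. -147.   52.] [ 513. -126.   76.]
scene post 287 [473. 146.  63.] [442. 135.  52.] [504. 158.  75.]
scene bar ((815.6298217773438, -285.8541564941406), (23.354379653930664, 152.3693084716797), 9.822004318237305) [[791.0, -213.0], [817.0, -363.0], [840.0, -359.0], [814.0, -209.0]]
scene bar ((663.0630493164062, 5.677764892578125), (328.7343444824219, 16.76798439025879), 81.09577941894531) [[629.0, -155.0], [646.0, -158.0], [697.0, 167.0], [680.0, 169.0]]
scene bar ((368.1322937011719, -459.2986755371094), (199.1782989501953, 16.792604446411133), 6.1010613441467285) [[268.0, -462.0], [270.0, -478.0], [468.0, -457.0], [466.0, -440.0]]
```

```bash
cat > snap.py <<'E'
from h import *
import sys
t=sys.argv[1]
for n in sys.argv[2:]:
    p,d=get_image(n); cv2.imwrite(f"pics/{n}{t}.png",p); np.save(f"pics/{n}{t}.npy",d)
E
python3 snap.py 1 scene
python3 - <<'E'
from h import *
p=cv2.imread("pics/scene1.png"); print(proj("scene",[[552,422,26],[551.3,424.2,265.3-173],[551.3,424.2,110]]))
cv2.imwrite("pics/scene1c.png",cv2.resize(p[60:280,380:620],None,fx=3,fy=2.7))
d=np.load("pics/scene1.npy");C=cloud("scene",d)
m=(abs(C[...,0]-551)<70)&(abs(C[...,1]-424)<30)&(C[...,2]>50)&(d>0)
q=C[m]; 
for lo,hi in ((480,551),(551,622)):
    w=q[(q[:,0]>lo)&(q[:,0]<hi)]; print(len(w),np.percentile(w[:,2],[0,0.5,1,2,5]).round(0),w[w[:,2].argsort()[:6]].round(0).tolist())
E
```

```text
[[495.96801967 200.78822375]
 [506.24554238 180.94970379]
 [509.01273539 175.41542118]]
809 [ 98. 101. 101. 104. 110.] [[518.0, 424.0, 98.0], [519.0, 431.0, 100.0], [517.0, 426.0, 100.0], [519.0, 415.0, 100.0], [518.0, 434.0, 101.0], [519.0, 420.0, 101.0]]
4335 [100. 110. 116. 127. 153.] [[591.0, 417.0, 100.0], [592.0, 418.0, 101.0], [591.0, 414.0, 102.0], [588.0, 413.0, 103.0], [585.0, 412.0, 103.0], [590.0, 414.0, 103.0]]
```

View pics/scene1c.png

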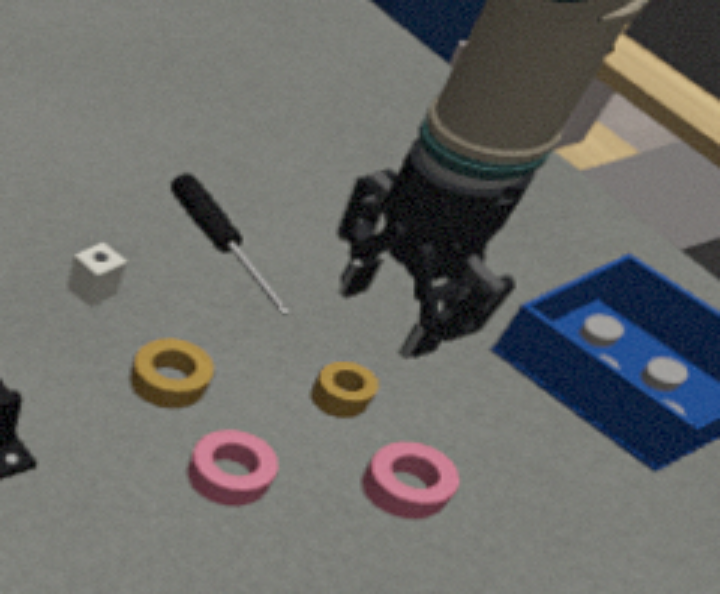

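The view confirms the gripper is above the medium ring with the fingertips at about z=100, so tip length is about 165 mm at 66 mm opening and 173 mm when shut. Descending to grip.

```bash
python3 -m jog '[-2,1,30,0,66, -2,1,60,0,66, -2,1,80,0,66, -2,1,89,0,66, -2,1,89,0,66, -2,1,89,0,30, -2,1,89,0,30, -2,1,89,0,30, -2,1,89,0,30, -2,1,89,0,30, -2,1,89,0,30, -2,1,89,0,30, -2,1,89,0,30, -2,1,89,0,30]'
```

```text
clock: 2.73
eef_pos: [554.3, 421.2, 177.8]
tool_rot: [3.14, -0.002, 1.57]
force: [-0.6, -0.7, 6.6]
width: 43.2
```

```bash
python3 -m jog '[0,0,-10,0,30, 0,0,-30,0,30, 0,0,-60,0,30, 0,0,-85,0,30, -15,-4,-90,0,30, -40,-10,-90,0,30, -70,-18,-90,0,30, -105,-26,-90,0,30, -140,-35,-90,0,30, -175,-43,-90,0,30, -210,-51,-90,0,30, -245,-59,-90,0,30, -275,-65,-90,0,30, -300,-71,-90,0,30, -318,-75,-90,0,30, -328,-77,-90,0,30, -331,-77,-90,0,30, -331,-77,-90,0,30]'; python3 snap.py 2 scene top
python3 - <<'E'
from h import *
a=cv2.imread("pics/scene2.png")[100:320,200:440];b=cv2.imread("pics/top2.png")[180:330,220:420]
cv2.imwrite("pics/2c.png",np.hstack([cv2.resize(a,(436,400)),cv2.resize(b,(360,400))]))
E
```

```text
clock: 4.23
eef_pos: [477.0, 89.5, 266.1]
tool_rot: [3.14, -0.0, 1.569]
force: [-0.1, 0.2, -2.0]
width: 43.4
```

View pics/2c.png

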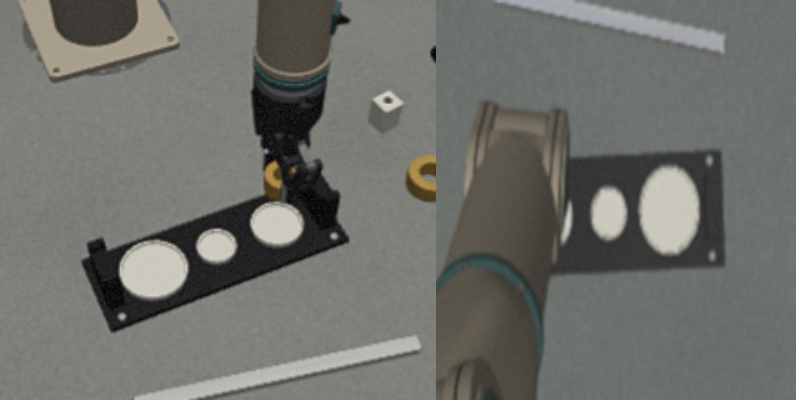

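The ring is held in the jaws above the medium dish, seen at about (290,190) in the crop. Lowering and releasing.

```bash
python3 -m jog '[0,0,15,0,30, 0,0,40,0,30, 0,0,62,0,30, 0,0,71,0,30, 0,0,74,0,30, 0,0,75.5,0,30, 0,0,75.5,0,30, 0,0,75.5,0,30]'; python3 -m jog '[0,0,0,0,48, 0,0,0,0,52, 0,0,0,0,58, 0,0,0,0,60, 0,0,0,0,60, 0,0,-10,0,60, 0,0,-40,0,62, 0,0,-80,0,62, 0,0,-100,0,62]'
```

```text
clock: 5.0
eef_pos: [475.9, 91.1, 191.7]
tool_rot: [-3.14, -0.002, 1.572]
force: [-3.7, -0.2, 13.3]
width: 43.1
clock: 5.75
eef_pos: [477.1, 89.4, 293.6]
tool_rot: [3.139, -0.001, 1.569]
force: [0.7, -0.4, -1.6]
width: 61.9
```

```bash
python3 -m jog '[30,1,0,0,76, 70,3,0,0,76, 110,4,0,0,76, 150,6,0,0,76, 190,7,10,0,76, 210,8,25,0,76, 218,8,35,0,76, 218.5,8,35,0,76, 218.5,8,35,0,76, 218.5,8,35,0,76]'; python3 snap.py 3 scene top
python3 - <<'E'
from h import *
a=cv2.imread("pics/scene3.png")[120:320,220:460];b=cv2.imread("pics/top3.png")[180:330,170:400]
cv2.imwrite("pics/3c.png",np.hstack([cv2.resize(a,(436,400)),cv2.resize(b,(360,400))]))
E
python3 rings.py 3
```

```text
clock: 6.58
eef_pos: [485.2, 305.8, 255.8]
tool_rot: [3.141, 0.002, 1.567]
force: [0.1, -0.4, 0.5]
width: 75.9
top outer [639. 370.] circ 201.6 -786.8 r 82.6 bbox c [ 201.6 -788.8] [165.2   9.1]
top outer [280. 260.] circ 478.4 96.0 r 21.2 bbox c [478.4  96. ] [41.  40.4]
top hole [280. 260.] circ 477.9 95.6 r 14.3 bbox c [478.1  95.4] [28.  27.9]
top outer [198. 258.] circ 483.7 308.8 r 30.7 bbox c [484.3 300.1] [59.8 42. ]
top outer [445. 253.] circ 494.7 -313.7 r 26.3 bbox c [ 494.7 -313.5] [49.2 51.8]
top outer [488. 227.] circ 558.4 -422.5 r 14.6 bbox c [ 558.4 -422.9] [25.8 28.4]
top hole [488. 227.] circ 558.7 -422.9 r 5.7 bbox c [ 558.4 -422.9] [10.7 10.8]
top outer [577. 170.] circ 705.8 -655.9 r 23.7 bbox c [ 705.8 -656.7] [38.2 45.1]
top outer [335. 115.] circ 846.3 -43.9 r 25.4 bbox c [846.6 -43.7] [45.4 34. ]
top outer [435. 106.] circ 869.6 -297.2 r 18.5 bbox c [ 869.9 -297.2] [29.1 33.2]
top outer [195. 102.] circ 882.0 316.0 r 36.5 bbox c [883.3 316. ] [33.5 69.3]
top outer [  5. 136.] circ 770.5 812.0 r 194.1 bbox c [770.5 809.1] [387.8  42.6]
top hole [  4. 194.] ci
[... 753 characters left out ...]
c 931.9 808.8 r 6.5 bbox c [933.  808.7] [ 8.2 12.7]
scene outer [243. 462.] circ 856.0 -283.5 r 18.2 bbox c [ 855.6 -283.4] [22.2 36. ]
scene outer [370. 384.] circ 823.2 -36.7 r 28.7 bbox c [823.5 -36.6] [49.3 42.6]
scene outer [128. 336.] circ 562.7 -423.3 r 19.7 bbox c [ 562.9 -424.7] [38.3 30.8]
scene outer [178. 289.] circ 499.5 -316.2 r 31.8 bbox c [ 499.5 -317.1] [62.9 51.4]
scene outer [354. 219.] circ 472.4 95.4 r 31.0 bbox c [471.9  95.9] [59.9 52.1]
scene hole [354. 219.] circ 473.4 93.6 r 8.3 bbox c [474.2  93.6] [14. 16.]
scene outer [437. 198.] circ 490.4 301.2 r 39.8 bbox c [490. 301.] [72.7 72.4]
scene hole [437. 198.] circ 490.7 300.1 r 13.2 bbox c [490.3 300.3] [21.7 22.7]
```

View pics/3c.png

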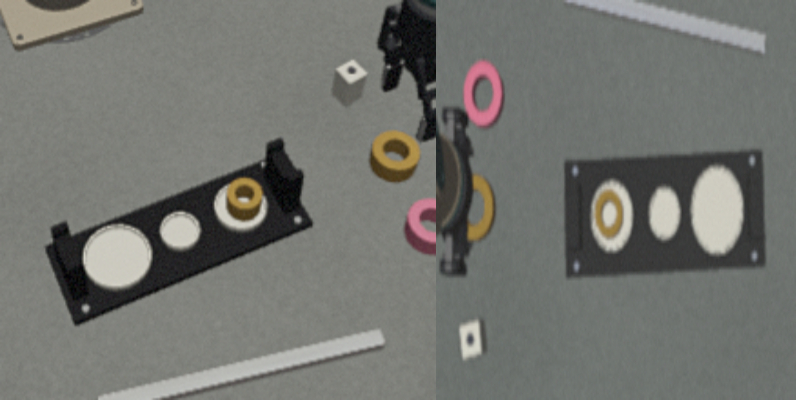

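The medium ring lies inside the medium dish, clear of the rim all round (top crop about (610,213)). It sits about 2–3 mm off centre. Next is the large ring.

```bash
python3 -m jog '[1,-0.5,25,0,77, 1,-0.5,55,0,77, 1,-0.5,75,0,77, 1,-0.5,83,0,77, 1,-0.5,83,0,77, 1,-0.5,83,0,45, 1,-0.5,83,0,45, 1,-0.5,83,0,45, 1,-0.5,83,0,45, 1,-0.5,83,0,45, 1,-0.5,83,0,45, 1,-0.5,83,0,45, 1,-0.5,83,0,45]'
```

```text
clock: 7.77
eef_pos: [484.3, 308.7, 174.0]
tool_rot: [3.141, -0.0, 1.57]
force: [-2.1, -3.0, 7.1]
width: 60.3
```

```bash
python3 -m jog '[0,0,-10,0,45, 0,0,-30,0,45, 0,0,-60,0,45, 0,0,-88,0,45, -15,0,-95,0,45, -40,0,-95,0,45, -70,0,-95,0,45, -105,0,-95,0,45, -140,-1,-95,0,45, -175,-1,-95,0,45, -210,-1,-95,0,45, -245,-2,-95,0,45, -280,-2,-95,0,45, -312,-2,-95,0,45, -340,-3,-95,0,45, -362,-3,-95,0,45, -378,-3,-95,0,45, -385,-3,-95,0,45, -387,-3,-95,0,45, -387,-3,-95,0,45]'; python3 snap.py 4 scene
python3 - <<'E'
from h import *
a=cv2.imread("pics/scene4.png")[120:320,220:460]
cv2.imwrite("pics/4c.png",cv2.resize(a,(600,500)))
E
```

```text
clock: 9.43
eef_pos: [480.9, -77.7, 267.4]
tool_rot: [3.141, -0.0, 1.57]
force: [0.3, 0.4, -4.6]
width: 60.1
```

View pics/4c.png

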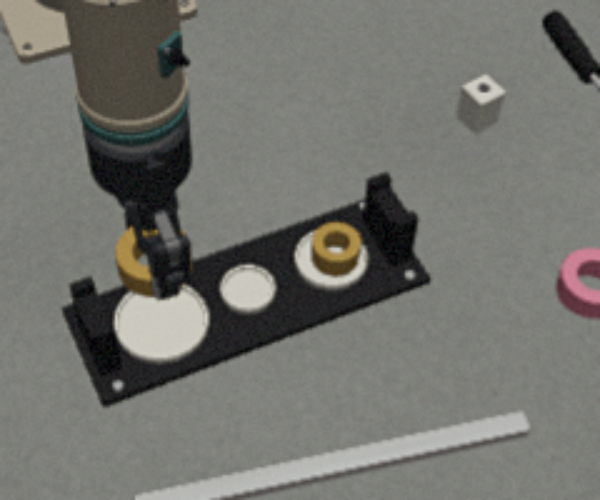

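The large ring is held over the large dish. Lowering and releasing.

```bash
python3 -m jog '[0,0,15,0,45, 0,0,40,0,45, 0,0,62,0,45, 0,0,74,0,45, 0,0,78,0,45, 0,0,80.5,0,45, 0,0,80.5,0,45, 0,0,80.5,0,45]'; python3 -m jog '[0,0,0,0,66, 0,0,0,0,72, 0,0,0,0,78, 0,0,0,0,78, 0,0,0,0,78, 0,0,-10,0,78, 0,0,-40,0,78, 0,0,-80,0,78, 0,0,-110,0,78, 0,0,-110,0,78]'
```

```text
clock: 10.15
eef_pos: [480.1, -75.9, 187.9]
tool_rot: [-3.139, -0.002, 1.573]
force: [-3.9, 1.3, 6.5]
width: 59.9
clock: 10.98
eef_pos: [482.6, -78.5, 302.3]
tool_rot: [3.132, 0.001, 1.57]
force: [-0.4, -0.2, 0.4]
width: 78.3
```

```bash
python3 -m jog '[-30,7,0,0,46, -70,16,0,0,46, -110,24,0,0,46, -150,33,0,0,46, -190,42,0,0,46, -230,51,0,0,46, -270,60,0,0,46, -305,68,10,0,46, -330,74,25,0,46, -343,77,40,0,46, -346,77,50,0,46, -346,77,50,0,46, -346,77,50,0,46]'; python3 snap.py 5 scene top
python3 - <<'E'
from h import *
a=cv2.imread("pics/scene5.png")[180:400,60:400];b=cv2.imread("pics/top5.png")[180:330,240:520]
cv2.imwrite("pics/5c.png",np.hstack([cv2.resize(a,(436,400)),cv2.resize(b,(360,400))]))
E
python3 rings.py 5 | grep -v ' [678]..\.. [78]..\..'
```

```text
clock: 12.07
eef_pos: [557.6, -422.4, 246.1]
tool_rot: [-3.14, -0.003, 1.571]
force: [-0.7, 0.1, 0.1]
width: 46.1
top outer [639. 370.] circ 201.3 -787.7 r 82.3 bbox c [ 201.3 -788.8] [164.6   9.1]
top outer [280. 260.] circ 478.3 96.0 r 21.2 bbox c [478.4  96. ] [41.  40.4]
top hole [280. 260.] circ 478.0 95.7 r 14.4 bbox c [478.1  95.4] [28.  27.9]
top outer [348. 258.] circ 482.3 -73.7 r 29.6 bbox c [482.2 -73.9] [57.8 57.8]
top hole [348. 258.] circ 482.2 -73.4 r 19.3 bbox c [482.1 -73.6] [37.9 37.3]
top outer [445. 253.] circ 494.7 -313.7 r 26.3 bbox c [ 494.7 -313.4] [49.2 51.9]
top outer [488. 227.] circ 557.9 -422.5 r 14.9 bbox c [ 558.4 -422.6] [25.8 29.1]
top hole [488. 227.] circ 558.5 -422.5 r 5.3 bbox c [ 558.4 -422.6] [ 9.4 10.1]
top outer [577. 170.] circ 704.5 -656.4 r 23.8 bbox c [ 706.1 -656.9] [38.8 44.8]
top outer [335. 115.] circ 846.6 -43.6 r 25.3 bbox c [846.3 -43.7] [46. 34.]
top outer [435. 106.] circ 869.6 -296.9 r 18.7 bbox c [ 869.9 -297.2] [29.1 33.2]
top outer [195. 102.] circ 883.6 315.4 r 36.6 bbox c [883.3 315.4] [33.5 69.3]
scene outer [243. 462.] circ 856.1 -283.4 r 18.2 bbox c [ 855.6 -283.4] [22.3 35.9]
scene outer [370. 384.] circ 822.3 -37.6 r 28.6 bbox c [823.5 -36.7] [49.3 42.4]
scene outer [129. 336.] circ 563.4 -424.1 r 19.3 bbox c [ 563.4 -424.6] [38.  30.9]
scene outer [178. 289.] circ 499.8 -317.0 r 31.8 bbox c [ 499.5 -317. ] [62.9 51.4]
scene outer [285. 243.] circ 476.4 -73.2 r 38.6 bbox c [476.5 -73.4] [75.8 64.4]
scene hole [285. 244.] circ 478.1 -75.7 r 16.4 bbox c [478.3 -75.7] [23.9 32.2]
scene outer [354. 218.] circ 472.3 95.3 r 31.0 bbox c [471.9  96. ] [59.9 52.9]
scene hole [354. 219.] circ 473.0 93.5 r 8.2 bbox c [474.2  93.6] [13.5 16. ]
```

View pics/5c.png

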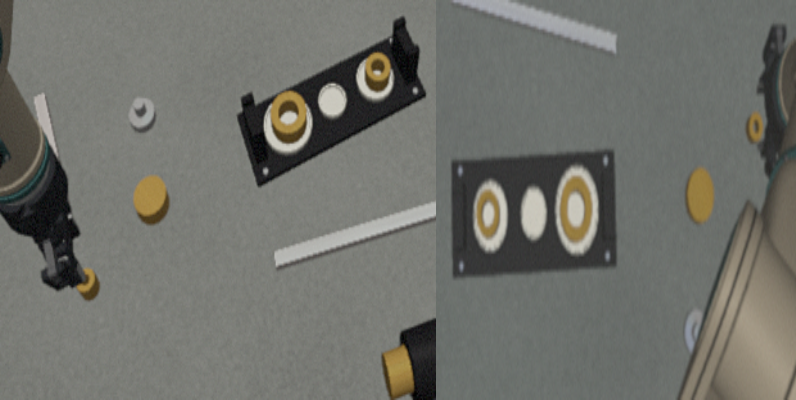

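Both placed rings lie inside their dishes. The gripper is over the small ring.

```bash
python3 -m jog '[-0.5,0.5,20,0,46, -0.5,0.5,45,0,46, -0.5,0.5,62,0,46, -0.5,0.5,68,0,46, -0.5,0.5,68,0,46, -0.5,0.5,68,0,12, -0.5,0.5,68,0,12, -0.5,0.5,68,0,12, -0.5,0.5,68,0,12, -0.5,0.5,68,0,12, -0.5,0.5,68,0,12, -0.5,0.5,68,0,12, -0.5,0.5,68,0,12]'
```

```text
clock: 13.25
eef_pos: [559.0, -424.7, 180.8]
tool_rot: [3.139, 0.001, 1.57]
force: [-0.4, 1.1, 6.8]
width: 25.6
```

```bash
python3 -m jog '[0,0,-10,0,12, 0,0,-30,0,12, 0,0,-60,0,12, 0,0,-88,0,12, 20,-4,-95,0,12, 55,-10,-95,0,12, 90,-17,-95,0,12, 125,-23,-95,0,12, 160,-30,-95,0,12, 195,-36,-95,0,12, 230,-43,-95,0,12, 265,-50,-95,0,12, 300,-56,-95,0,12, 335,-63,-95,0,12, 365,-68,-95,0,12, 390,-73,-95,0,12, 410,-77,-95,0,12, 422,-79,-95,0,12, 428,-80,-95,0,12, 428,-80,-95,0,12]'; python3 snap.py 6 scene
python3 - <<'E'
from h import *
a=cv2.imread("pics/scene6.png")[120:320,220:460]
cv2.imwrite("pics/6c.png",cv2.resize(a,(600,500)))
E
```

```text
clock: 14.92
eef_pos: [478.5, 5.0, 274.2]
tool_rot: [3.141, -0.001, 1.573]
force: [0.4, 0.1, -1.2]
width: 25.9
```

View pics/6c.png

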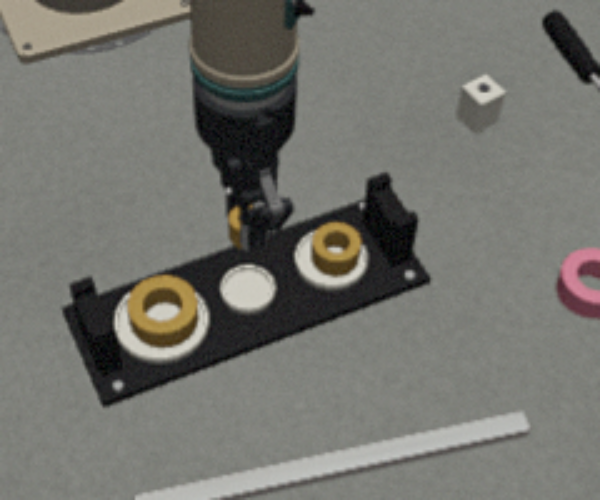

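```bash
python3 -m jog '[0,0,15,0,12, 0,0,40,0,12, 0,0,62,0,12, 0,0,74,0,12, 0,0,78,0,12, 0,0,80.5,0,12, 0,0,80.5,0,12, 0,0,80.5,0,12]'; python3 -m jog '[0,0,0,0,32, 0,0,0,0,36, 0,0,0,0,42, 0,0,0,0,44, 0,0,0,0,44, 0,0,-10,0,44, 0,0,-40,0,44, 0,0,-80,0,44, 0,0,-100,0,44, 0,0,-100,0,44]'
```

```text
clock: 15.63
eef_pos: [477.9, 1.8, 194.6]
tool_rot: [-3.141, 0.0, 1.568]
force: [-4.4, -1.0, 11.0]
width: 25.8
clock: 16.47
eef_pos: [479.9, 3.5, 297.6]
tool_rot: [3.134, -0.0, 1.57]
force: [0.2, 0.0, -0.2]
width: 44.2
```

```bash
python3 -m jog '[0,20,0,0,40, 1,55,0,3,40, 2,95,0,6,40, 2,130,10,8.9,40, 2,160,30,8.9,40, 2,180,50,8.9,40, 2.5,186,60,8.9,40, 2.5,186,60,8.9,40, 2.5,186,60,8.9,40, 2.5,186,60,8.9,40]'; python3 snap.py 7 scene top
python3 - <<'E'
from h import *
a=cv2.imread("pics/scene7.png")[120:340,220:460];b=cv2.imread("pics/top7.png")[140:330,230:430]
cv2.imwrite("pics/7c.png",np.hstack([cv2.resize(a,(436,400)),cv2.resize(b,(360,400))]))
for n in("top","scene"):
    C=cloud(n,np.load(f"pics/{n}7.npy"))
    for k,x,y in(("L",481,-76),("M",478,92),("S",479,6)):
        m=(np.hypot(C[...,0]-x,C[...,1]-y)<34)&(masks(cv2.imread(f"pics/{n}7.png"))["brass"]>0)&(C[...,2]>33)
        q=C[m]; A=np.c_[q[:,:2]-q[:,:2].mean(0),np.ones(len(q))]; s=np.linalg.lstsq(A,q[:,2],rcond=None)[0] if len(q)>5 else None
        print(n,k,len(q),q.mean(0).round(1),(q[:,:2].min(0)+q[:,:2].max(0))/2,np.degrees(s[:2]).round(1) if s is not None else "")
E
python3 rings.py 7 | grep -v ' [678]..\.. [78]..\..'| grep ' 4[78]'
```

```text
clock: 17.3
eef_pos: [663.5, 5.9, 234.0]
tool_rot: [-3.141, 0.0, 1.415]
force: [0.9, -0.3, 0.4]
width: 39.9
top L 263 [481.3 -72.9  41. ] [481.22357567 -73.17334398] [-0.4  0.5]
top outer [318. 259.] circ 480.1 1.6 r 12.4 bbox c [479.8   1.7] [24.2 23. ]
top hole [318. 259.] circ 479.7 1.7 r 8.0 bbox c [480.1   1.7] [14.9 15.5]
top outer [348. 258.] circ 482.2 -73.9 r 29.7 bbox c [482.5 -73.6] [58.4 58.4]
top hole [348. 258.] circ 482.2 -73.6 r 19.3 bbox c [482.4 -73.6] [37.3 37.3]
scene outer [285. 243.] circ 476.2 -74.0 r 38.6 bbox c [476.4 -73.5] [75.6 64.1]
scene hole [285. 244.] circ 478.4 -75.8 r 16.4 bbox c [478.2 -75.8] [24.1 32. ]
scene outer [316. 232.] circ 474.2 0.5 r 22.2 bbox c [4.738e+02 1.000e-01] [43.  30.1]<stdin>:8: RuntimeWarning: Mean of empty slice.
  ret = um.true_divide(
<stdin>:9: RuntimeWarning: Mean of empty slice.
Traceback (most recent call last):
ValueError: zero-size array to reduction operation minimum which has no identity
```

View pics/7c.png

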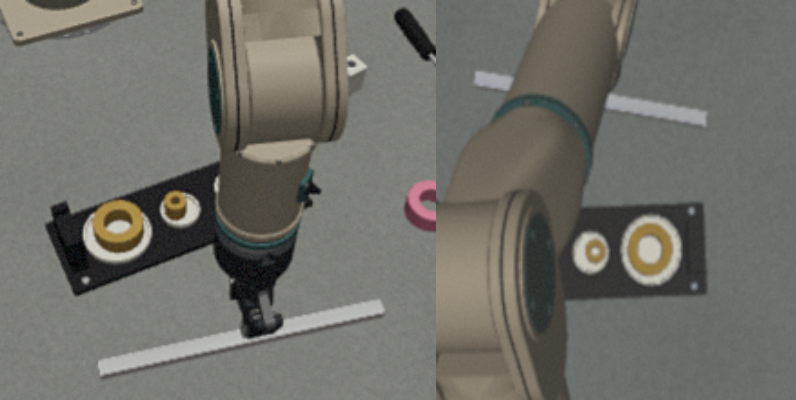

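The small ring sits off to one side of its dish (about 6 mm towards -y). I'll check whether it is on the floor.

Run:
```python
from h import *
for n in("top","scene"):
    p=cv2.imread(f"pics/{n}7.png")
    C=cloud(n,np.load(f"pics/{n}7.npy"))
    for k,x,y in(("L",481,-76),("S",479,4)):
        m=(np.hypot(C[...,0]-x,C[...,1]-y)<34)&(masks(p)["brass"]>0)&(C[...,2]>34)
        q=C[m]
        if len(q)<6: print(n,k,"few");continue
        A=np.c_[q[:,:2]-q[:,:2].mean(0),np.ones(len(q))]; s=np.linalg.lstsq(A,q[:,2],rcond=None)[0]
        print(n,k,len(q),q.mean(0).round(1),((q[:,:2].min(0)+q[:,:2].max(0))/2).round(1),np.degrees(s[:2]).round(1))
p=cv2.imread("pics/top7.png")
h=masks(cv2.resize(p,None,fx=4,fy=4,interpolation=cv2.INTER_CUBIC))["white"]
cs,_=cv2.findContours(h,cv2.RETR_EXTERNAL,cv2.CHAIN_APPROX_NONE)
for c in cs:
    P=np.ascontiguousarray(onz("top",(c[:,0]+.5)/4-.5,18.)[:,:2].astype(np.float32)); (x,y),r=cv2.minEnclosingCircle(P)
    if 15<r<50 and 430<x<530: print("dish",round(x,1),round(y,1),round(r,1))
a=p[235:285,295:375]; cv2.imwrite("pics/7d.png",np.hstack([cv2.resize(a,(480,300),interpolation=cv2.INTER_CUBIC),cv2.resize(cv2.imread("pics/scene7.png")[215:255,290:340],(320,300),interpolation=cv2.INTER_CUBIC)]))
```

```text
top L 263 [481.3 -72.9  41. ] [481.2 -73.2] [-0.4  0.5]
top S 50 [479.6   1.7  41.1] [479.8   1.8] [ 4.9 -4.1]
scene L 392 [481.2 -76.1  39.7] [480.2 -76.3] [-0.7  0.1]
scene S 99 [478.6  -1.7  39.4] [478.1  -1.6] [-4.1  0.6]
dish 479.3 8.1 23.6
dish 481.7 -76.2 40.6
```

View pics/7d.png

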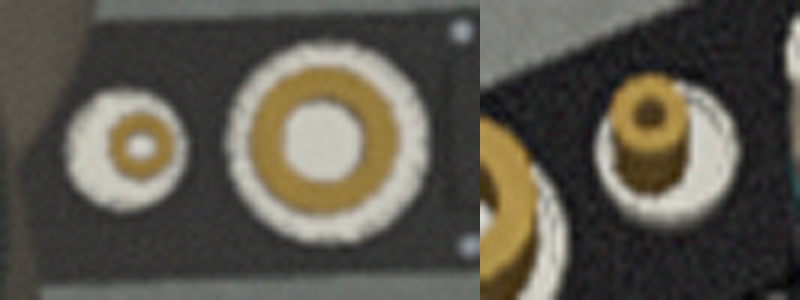

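It is on the floor (top at z≈40, like the large ring) but close to the rim, 6 mm off centre. There is plenty of time, so I'll re-grip it and shift it to the middle.

```bash
python3 -m jog '[0,0,-30,0,44, -8,-40,-60,-3,44, -15,-80,-60,-6,44, -22,-120,-60,-8.9,44, -28,-155,-60,-8.9,44, -31,-177,-60,-8.9,44, -31.3,-183.4,-60,-8.9,44, -31.3,-183.4,-60,-8.9,44, -31.3,-183.4,-60,-8.9,44, -31.3,-183.4,-60,-8.9,44]'
```

```text
clock: 18.23
eef_pos: [480.2, 3.7, 293.8]
tool_rot: [3.138, 0.0, 1.571]
force: [0.2, 0.1, 1.0]
width: 43.9
```

```bash
python3 -m jog '[0,0,30,0,44, 0,0,60,0,44, 0,0,85,0,44, 0,0,96,0,44, 0,0,99,0,44, 0,0,99,0,44, 0,0,99,0,12, 0,0,99,0,12, 0,0,99,0,12, 0,0,99,0,12, 0,0,99,0,12, 0,0,99,0,12, 0,0,96,0,12, 0,0,92,0,12, 0,0,92,0,12]'
```

```text
clock: 19.48
eef_pos: [478.5, 3.7, 201.8]
tool_rot: [3.141, -0.0, 1.57]
force: [0.4, 0.4, -0.9]
width: 25.7
```

```bash
python3 -m jog '[2,0,0,0,12, 4,0,0,0,12, 6,0,0,0,12, 6,0,0,0,12, 6,0,4,0,12, 6,0,6.5,0,12, 6,0,6.5,0,12, 6,0,6.5,0,12]'; python3 -m jog '[0,0,0,0,30, 0,0,0,0,34, 0,0,0,0,40, 0,0,0,0,44, 0,0,0,0,44, 0,0,-10,0,44, 0,0,-40,0,44, 0,0,-80,0,44, 0,0,-100,0,44, 0,0,-100,0,44]'
```

```text
clock: 20.15
eef_pos: [478.5, 9.6, 195.0]
tool_rot: [3.141, -0.0, 1.57]
force: [-1.0, 1.4, 7.4]
width: 25.4
clock: 20.98
eef_pos: [479.8, 9.5, 299.2]
tool_rot: [3.134, -0.001, 1.57]
force: [0.4, -0.1, 0.1]
width: 44.0
```

```bash
python3 -m jog '[0,20,0,0,40, -1,55,0,3,40, -2,95,0,6,40, -3,130,10,8.9,40, -3.5,160,30,8.9,40, -3.5,180,50,8.9,40, -3.5,186,60,8.9,40, -3.5,186,60,8.9,40, -3.5,186,60,8.9,40, -3.5,186,60,8.9,40]'; python3 snap.py 8 scene top
python3 - <<'E'
from h import *
p=cv2.imread("pics/top8.png")
a=p[235:285,295:375]; cv2.imwrite("pics/8d.png",np.hstack([cv2.resize(a,(480,300),interpolation=cv2.INTER_CUBIC),cv2.resize(cv2.imread("pics/scene8.png")[215:255,290:340],(320,300),interpolation=cv2.INTER_CUBIC)]))
E
python3 rings.py 8 | grep -v ' [678]..\.. [78]..\..'| grep ' 4[78]'
```

```text
clock: 21.82
eef_pos: [663.5, 5.8, 235.5]
tool_rot: [-3.141, 0.0, 1.414]
force: [-0.0, -0.5, 0.3]
width: 39.9
top outer [315. 259.] circ 480.9 8.2 r 12.3 bbox c [481.    7.9] [24.2 23. ]
top hole [315. 259.] circ 480.5 8.0 r 8.0 bbox c [480.7   7.9] [14.9 15.5]
top outer [348. 258.] circ 482.2 -73.9 r 29.7 bbox c [482.5 -73.9] [58.4 57.8]
top hole [348. 258.] circ 482.3 -73.6 r 19.4 bbox c [482.1 -73.6] [37.9 37.3]
scene outer [285. 243.] circ 476.4 -73.3 r 38.5 bbox c [476.4 -73.5] [75.7 64.6]
scene hole [285. 244.] circ 477.8 -75.6 r 16.3 bbox c [478.2 -75.6] [24.1 31.9]
scene outer [319. 231.] circ 474.7 6.9 r 21.8 bbox c [474.7   7.8] [42.6 32.6]
```

View pics/8d.png

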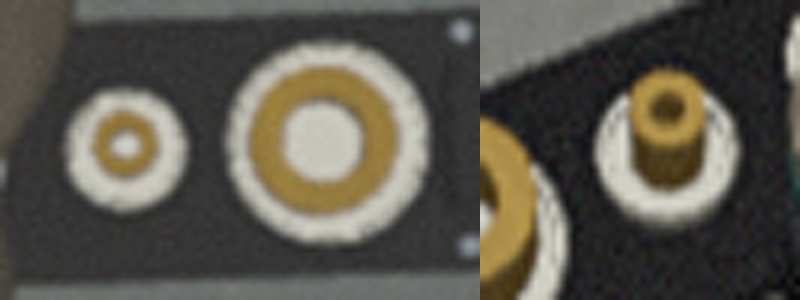

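The small ring is now centred in its dish. Gripping the long bar.

```bash
python3 -m jog '[0,1,20,0,40, 0,1,40,0,40, 0,1,54,0,40, 0,1,59,0,40, 0,1,59.5,0,40, 0,1,59.5,0,5, 0,1,59.5,0,5, 0,1,59.5,0,5, 0,1,59.5,0,5, 0,1,59.5,0,5, 0,1,59.5,0,5, 0,1,59.5,0,5, 0,1,59.5,0,5, 0,1,59.5,0,5]'
```

```text
clock: 23.08
eef_pos: [665.8, 5.7, 176.5]
tool_rot: [3.14, -0.0, 1.415]
force: [-2.3, -0.6, 7.2]
width: 16.3
```

```bash
python3 -m jog '[0,0,-8,0,5, 0,0,-25,0,5, 0,0,-50,0,5, 0,0,-80,0,5, 0,0,-102,0,5, -1,-8,-110,-1,5, -4,-25,-110,-2,5, -8,-47,-110,-3,5, -12,-72,-110,-4.5,5, -16,-97,-110,-6,5, -20,-121,-110,-7.5,5, -24,-144,-110,-9,5, -27,-162,-110,-10,5, -29,-175,-110,-10.6,5, -30.3,-182,-110,-10.6,5, -30.3,-183.5,-110,-10.6,5, -30.3,-183.5,-110,-10.6,5, -30.3,-183.5,-110,-10.6,5]'; python3 snap.py 9 scene top
python3 - <<'E'
from h import *
a=cv2.imread("pics/scene9.png")[100:320,210:450];b=cv2.imread("pics/top9.png")[180:330,220:420]
cv2.imwrite("pics/9c.png",np.hstack([cv2.resize(a,(436,400)),cv2.resize(b,(360,400))]))
for n in ("top","scene"):
    C=cloud(n,np.load(f"pics/{n}9.npy"));p=cv2.imread(f"pics/{n}9.png")
    m=(C[...,2]>95)&(C[...,2]<140)&(C[...,0]>430)&(C[...,0]<530)&(abs(C[...,1]-6)<200)&(masks(p)["white"]>0)
    q=C[m]; print(n,len(q),np.percentile(q[:,2],[5,50,95]).round(0),q[:,1].min().round(0),q[:,1].max().round(0))
    for lo,hi in((-170,-100),(-100,-60),(60,110),(110,180)):
        w=q[(q[:,1]>lo)&(q[:,1]<hi)]
        if len(w): print("  seg",len(w),w.mean(0).round(1))
E
```

```text
clock: 24.58
eef_pos: [480.3, 4.5, 285.2]
tool_rot: [3.14, 0.0, 1.6]
force: [0.4, 0.0, -1.9]
width: 16.5
top 535 [119. 123. 128.] -157.0 171.0
  seg 158 [ 486.5 -128.9  123.6]
  seg 111 [485.5 -79.4 123.4]
  seg 60 [479.8  98.8 123.5]
  seg 178 [478.4 141.3 123.3]
scene 862 [121. 123. 125.] -160.0 169.0
  seg 206 [ 484.4 -130.6  123.5]
  seg 133 [482.8 -80.4 123.3]
  seg 144 [478.   84.6 123.2]
  seg 164 [476.3 138.8 123. ]
```

View pics/9c.png

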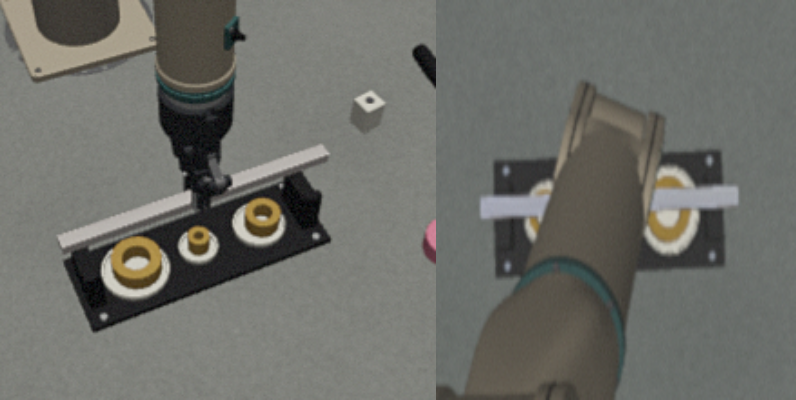

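The bar is level (top face at z=123 at both ends), parallel to the rack and centred in y, but about 3.5 mm too far in +x. Correcting and lowering.

```bash
python3 -m jog '[0,-2,5,0,5, 0,-3.5,15,0,5, 0,-3.5,27,0,5, 0,-3.5,37,0,5, 0,-3.5,43,0,5, 0,-3.5,45.5,0,5, 0,-3.5,46.5,0,5, 0,-3.5,46.5,0,5, 0,-3.5,46.5,0,5]'; python3 snap.py 10 scene
python3 - <<'E'
from h import *
n="scene";p=cv2.imread("pics/scene10.png");C=cloud(n,np.load("pics/scene10.npy"))
cv2.imwrite("pics/10c.png",cv2.resize(p[120:320,210:450],(720,600)))
m=(C[...,2]>55)&(C[...,2]<95)&(C[...,0]>430)&(C[...,0]<530)&(abs(C[...,1]-6)<200)&(masks(p)["white"]>0)
q=C[m]; print(q[:,1].min().round(0),q[:,1].max().round(0))
for lo,hi in((-170,-100),(-100,-60),(60,110),(110,180)):
    w=q[(q[:,1]>lo)&(q[:,1]<hi)]
    if len(w): print("  seg",len(w),w.mean(0).round(1))
E
```

```text
clock: 25.43
eef_pos: [476.3, 4.3, 239.0]
tool_rot: [3.141, 0.0, 1.6]
force: [-0.3, 0.1, -1.9]
width: 16.1
-160.0 168.0
  seg 187 [ 479.9 -130.5   77.1]
  seg 123 [478.5 -80.4  77. ]
  seg 135 [473.5  85.   76.9]
  seg 148 [472.2 138.6  77.1]
```

View pics/10c.png

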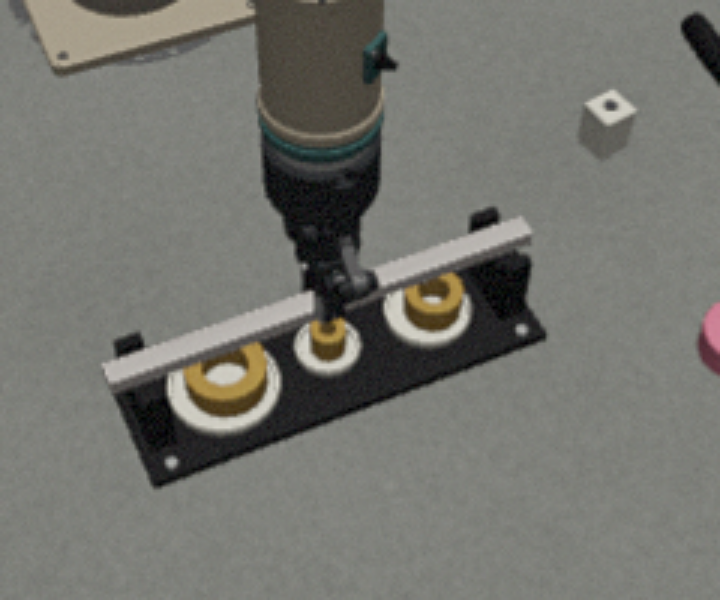

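The bar lies between the ears of both notches, about 1 mm above the floors. Setting it down and releasing.

```bash
python3 -m jog '[0,0,0.7,0,5, 0,0,1.3,0,5, 0,0,1.3,0,5, 0,0,1.3,0,5]'; python3 -m jog '[0,0,0,0,20, 0,0,0,0,25, 0,0,0,0,32, 0,0,0,0,38, 0,0,0,0,40, 0,0,0,0,40, 0,0,-8,0,40, 0,0,-30,0,40, 0,0,-60,0,40, 0,0,-90,0,40, 0,0,-90,0,40]'; python3 -m jog '[30,0,0,0,40, 70,0,0,0,40, 110,0,0,0,40, 150,10,0,0,40, 190,20,0,0,40, 230,30,0,0,40, 270,40,0,0,40, 300,40,0,0,40, 310,40,0,0,40, 310,40,0,0,40, 310,40,0,0,40]'; python3 snap.py 11 scene top
python3 - <<'E'
from h import *
a=cv2.imread("pics/scene11.png")[120:320,220:440];b=cv2.imread("pics/top11.png")[190:330,220:420]
cv2.imwrite("pics/11c.png",np.hstack([cv2.resize(a,(436,400)),cv2.resize(b,(360,400))]))
for n in ("top","scene"):
    C=cloud(n,np.load(f"pics/{n}11.npy"));p=cv2.imread(f"pics/{n}11.png")
    m=(C[...,2]>65)&(C[...,2]<95)&(C[...,0]>430)&(C[...,0]<530)&(abs(C[...,1]-6)<200)&(masks(p)["white"]>0)
    q=C[m]; print(n,len(q),q[:,1].min().round(0),q[:,1].max().round(0))
    for lo,hi in((-170,-100),(-100,-60),(-30,40),(60,110),(110,180)):
        w=q[(q[:,1]>lo)&(q[:,1]<hi)]
        if len(w): print("  seg",len(w),w.mean(0).round(1))
E
python3 rings.py 11 | grep -E ' (4[789].|55.)\.'
```

```text
clock: 25.82
eef_pos: [476.2, 4.3, 238.4]
tool_rot: [3.14, -0.0, 1.6]
force: [-2.2, 0.6, 7.5]
width: 16.1
clock: 26.73
eef_pos: [477.5, 3.9, 332.2]
tool_rot: [3.133, -0.0, 1.6]
force: [0.1, -1.0, -1.1]
width: 39.8
clock: 27.65
eef_pos: [506.6, 314.7, 327.3]
tool_rot: [-3.141, 0.001, 1.6]
force: [-0.8, -0.1, 0.9]
width: 39.9
top 916 -156.0 169.0
  seg 150 [ 481.7 -127.2   76.9]
  seg 115 [481.2 -78.3  76.8]
  seg 202 [478.1   5.1  77. ]
  seg 143 [475.6  85.1  76.5]
  seg 164 [474.2 139.6  77. ]
scene 944 -160.0 169.0
  seg 190 [ 479.9 -130.4   76.5]
  seg 122 [478.7 -80.4  76.6]
  seg 201 [476.2   5.   76.5]
  seg 135 [473.7  85.5  76.4]
  seg 150 [472.2 139.   76.4]
top outer [349. 265.] circ 470.9 -73.9 r 26.4 bbox c [463.2 -73.9] [19.8 52.7]
top outer [348. 250.] circ 496.1 -73.7 r 25.5 bbox c [502.7 -73.7] [16.8 50.9]
top outer [445. 253.] circ 494.7 -313.7 r 26.3 bbox c [ 494.7 -313.4] [49.2 51.8]
scene outer [178. 289.] circ 499.8 -317.0 r 31.8 bbox c [ 499.5 -317. ] [62.9 51.4]
scene outer [286. 246.] circ 481.5 -72.1 r 35.2 bbox c [487.3 -73.5] [53.8 64. ]
scene hole [285. 244.] circ 478.4 -75.8 r 16.3 bbox c [478.3 -75.7] [23.9 31.7]
scene outer [319. 232.] circ 476.7 8.2 r 20.8 bbox c [477.1   7.8] [37.4 32.6]
scene outer [355. 220.] circ 475.8 96.5 r 29.3 bbox c [478.7  96.2] [46.1 52.6]
scene hole [354. 219.] circ 473.1 93.5 r 8.2 bbox c [474.2  93.6] [14.  16.1]
```

View pics/11c.png

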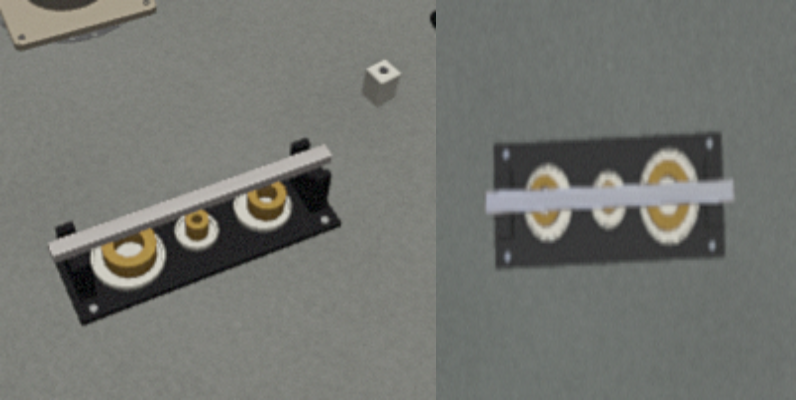

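View pics/scene11.png

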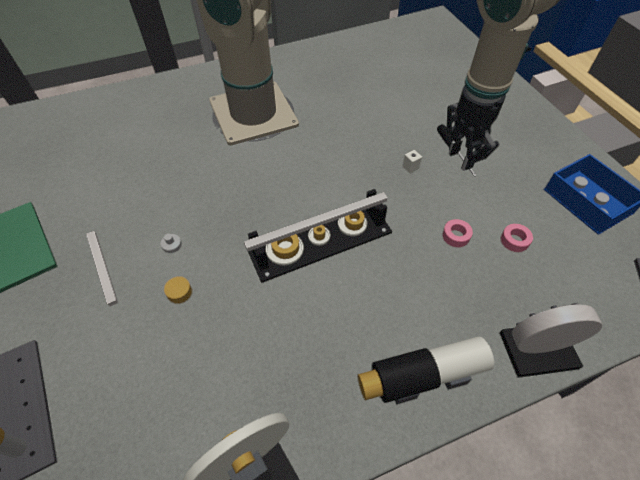

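Run:
```python
from h import *
for n in("top","scene"):
    p=cv2.imread(f"pics/{n}5.png");C=cloud(n,np.load(f"pics/{n}5.npy"))
    for k,x,y in(("L",481,-76),("M",477,92)):
        m=(np.hypot(C[...,0]-x,C[...,1]-y)<36)&(masks(p)["brass"]>0)&(C[...,2]>34)
        q=C[m];A=np.c_[q[:,:2]-q[:,:2].mean(0),np.ones(len(q))]; s=np.linalg.lstsq(A,q[:,2],rcond=None)[0]
        print(n,k,len(q),((q[:,:2].min(0)+q[:,:2].max(0))/2).round(1),q[:,2].mean().round(1),np.degrees(s[:2]).round(1))
print(read_state()["clock"])
```

```text
top L 257 [481.3 -73.2] 40.5 [-0.1  1.3]
top M 126 [476.5  95. ] 41.0 [ 2.1 -2. ]
scene L 393 [479.3 -75.9] 39.8 [-0.4 -0. ]
scene M 207 [475.6  91.9] 39.5 [-1.3 -0.2]
27.75
```

Both views put the ring tops at z≈40, which is the dish floor (14 mm) plus 26 mm, and flat within noise. Handing in.

```bash
python3 -c "
from cell import *
print(finish_job())"
```

```text
the job is handed in; nothing more can be done
None
```

I placed the three brass rings in their matching dishes, then laid the long bar across both end posts. I let go of everything, moved the arm away and handed the job in at about 28 s of the 106 s allowed.

- **Rings:** all three tops measured about z = 40 mm (expected 40), so they are on the dish floors. The large and medium rings read flat within noise and sit about 3 mm off their dish centres, with about 7 mm of room each side.
- **Small ring:** it first landed about 6 mm off centre, near the rim, so I re-gripped it and moved it to within about 2 mm. Its tilt fit, made before that, was too noisy to use, reading up to 5° with the two cameras disagreeing. I did not re-measure its height or tilt after the move; it looked upright and clear of the rim.
- **Long bar:** its top face is level at about 76.5 mm (expected 76). It lies between the ears of both notches, along the rack, and is centred to within about 1–2 mm.
- **Bystanders:** the solid disc measured the same before and after. I checked the short bar and the pink rings only by eye in the last picture, and they look unmoved.
- **Disagreements and force:** the two cameras differed by 2–4 mm in y throughout, roughly what the calibration allows. The highest force component in the readings between moves was about 13 N.

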